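# Clamp the setting gauge: unlock and hold the clamping lever

## Robot

A 7-joint arm with a two-finger parallel gripper is mounted at the origin on the work surface. World frame = base frame: x ahead of the robot, y to its left, z up, the work surface at z = 0. Lengths are in m, angles in rad, forces in N, time in s.
With the tool pointing down it reaches from about 0.425 to 0.925 m from the base axis. Payload 6.8 kg.
Tool frame: the origin (TCP) lies at the very end of the fingers, on their centre line; the grasp point (between the pads) lies 19 mm behind it; z points along the fingers, x is the direction in which the jaws open and shut, and the axes are right-handed (so a half turn about z gives the same grasp; the last joint's range is limited). The gripper opens to 85 mm and grips with 20 to 120 N. Pads are 22 mm wide; open, the fingers measure 114 mm over their backs; the gripper's body (76 mm by 85 mm) begins 54 mm behind the grasp point. The pads swing forward as they close: fully open they stand 13 mm farther back than shut.
Start: joints at [1.211, 0.477, 0.022, 1.555, -0.011, 1.109, -0.083], TCP at [0.168, -0.654, 0.197] pointing down, gripper open.
Joint ranges: [-2.96, 2.96], [-0.34, 2.1], [-1.41, 1.46], [0.24, 2.44], [-1.37, 4.51], [0.17, 1.92], [-2.96, 2.96]. Speed limits (rad/s): [2.39, 2.39, 3.14, 3.14, 3.14, 3.14, 3.14].

## Interface

Orientations are given as a rotation vector (axis times angle).
In Python, from bench import * gives the robot as it stands.
- The arm moves only by the tool servo_tool, never from a script. Its argument "increments" is one flat list of numbers, 7 for each row, row after row: the shift along the tool's x, y, z in mm, then the turn, a rotation vector about the tool's x, y, z in rad, then the finger opening in mm, from 0 to 85.4. In form: [tx, ty, tz, wx, wy, wz, fingers, tx, ty, tz, wx, wy, wz, fingers, ...]. A call has exactly 8 rows; each row shifts and turns the commanded pose from where the row before left it, along the tool's axes as they then stand; what a row does not reach is not made up. A row lasts 1/8 s, in which the tool goes at most 62.5 mm and 10.7 degrees, less where a joint would pass 70% of its speed; a pose out of reach is approached as far as the arm can. A call is refused whole if a number of a shift passes 62.5 or a number of a turn 0.188, either way. A call with a gripper value outside its range is refused whole. The fingers move at their own pace and stop on an object; "squeeze" is the grip in N (left out, the last holds). Time passes only in rows, so rows that do not move let the fingers close, or fill a call up. It gives the time, the measured TCP pose, the force and the opening at its end, in the units of the state.
- get_obs(): the state, without advancing time (a new reading comes with each control period).
- grab_frame(name): name is "side" or "top" or "wrist"; returns (picture, depth): 480x640x3 uint8, red, green, blue; 480x640 float32, m along the optical axis (not along the pixel's ray), 0 where there is no reading.
- calibration(name): a dict with "fx", "fy", "cx", "cy" (pixels), "k1" (the pictures are not rectified: a ray, as slopes to the right and down, at radius r is drawn at 1 + k1 r^2 times it, then the intrinsics apply), "eye" and "orientation" of the camera in the world; the wrist camera has in their place "T_tool_cam" (4x4, takes a point from camera to tool coordinates, whose origin is the TCP and whose axes are the tool frame's). Camera axes: x right, y up, looking along -z (the intrinsics and any distortion apply to the point x, -y, -z); pixel columns grow to the right and rows downward; lengths in m; the calibration is good to about 2 mm. A picture is of the moment at which its call begins: read the wrist's pose just before it. calibration takes no time and is no camera call.
- hand_in(): hands the job in, once; it reports no verdict.
The state is a dict: "clock": time; "joints": joint angles; "qvel": joint speeds; "tau": joint torques, N m; "tcp_pos": TCP position; "orientation": TCP orientation; "contact_force": force on the tool from outside, world axes, zero at the start; "moment": the same for the moment, N m; "grip_width": finger opening in m.
Only numpy, scipy, OpenCV 4.12 (cv2) and the standard library are available. Lean on these libraries where they do the work, as an engineer would, in place of code of your own. Each camera call takes 0.05 s, during which the arm holds its last target.

## Task

Take the flat-bladed setting gauge (flat rectangular head) from the gauge stand, push its blade into the fixture's slot until the head sits fully down on the block, and let go of it. Then flip the safety catch over to its open side, and only after that pull the spring lever all the way towards the robot by its cross bar and finish while still holding it there with the gripper. Never force the lever against the closed catch, and leave the round plug gauge, tools and parts where they are.

Things in the scene. Friction and masses are not known exactly. Their poses are not given: they have to be found in the camera images.
- gauge_center (a point): Setting gauge, loose, about 80 g: black flat head 14 (x) x 40 (y) x 44 mm high on a steel blade 5 (x) x 30 (y) mm reaching 36 mm below it; last 4 mm stepped in to 3 x 26 mm. Point: centre of the head, z up; tip 58 mm below. Starts upright in one of the stand's two seats (which one varies; its axes parallel to the stand's), head resting on the stand, centre 67 mm up. Works either way round.
- gauge_shoulder (a point): The same gauge: point on its axis at the underside of the head, 22 mm below the head's centre and 36 mm above the blade's tip.
- stand: Fixed aluminium gauge stand, 60 (x) x 150 (y) x 45 mm high, origin under its centre; two slot seats 40 mm deep at y = -37.5 and +37.5 mm of its frame, long side along its y.
- slot_mouth (a point): Centre of the slot's mouth in the top (60 x 64 mm, 62 mm above the table) of the fixture's steel block. Slot 8 (x) x 33 (y) x 42 mm deep; gauge home: gauge_shoulder at this point. Axes are the fixture's: x away from its front (robot's side), y left, z up. Fixture is fixed, place and yaw vary. In this frame lever_hinge is at (50, 100, -7) mm, catch_hinge at (-10, 155, 55) mm.
- catch_hinge (a point): Safety catch: steel bell crank on a 12 mm shaft along the fixture's x, 117 mm above the table, 55 mm left of the lever, on two posts. At its back end (about 70 mm behind this point) a level bar lies across the front of the lever and blocks it; at its front a thumb tab stands up. This point is on the shaft's axis at the tab; axes as the fixture's.
- catch_tab (a point): Point on the catch's thumb tab, 36 mm from the shaft's axis. The tab is a flat plate, 24 mm along the fixture's x, 10 mm thick, free end 52 mm from the axis; straight up at joint value 0, it swings left (fixture's +y, away from the lever) and down as the catch opens. Free space on both sides of it.
- catch (a joint): Angle of the safety catch (rad): 0 closed (tab up, bar level across the lever), 1.45 fully open (tab lying to the left, bar standing up). It counts as open, clear of the lever, from 1.2. Stays where it is left (friction, about 2 N at the tab).
- lever_hinge (a point): Axis of the spring lever, along the fixture's y, 55 mm above the table; axes as the fixture's.
- lever_grip (a point): Centre of the lever's black cross bar: a round bar 18 mm diameter, 70 mm long along the fixture's y, 150 mm from the lever's hinge, free all round except for the 14 x 16 mm shaft below its middle. It can be pinched from above across its diameter (it turns between the fingers as the lever swings) or hooked from behind.
- lever (a joint): Lever angle (rad): 0 at rest, leaning 0.45 rad back from vertical (away from the fixture's front); grows as the bar is pulled to the front (fixture's -x); stop at 0.75, where it leans 0.30 rad forward. A spring pulls it back: about 4 N at the bar at the start, 8 N at the stop. Counts as fully pulled from 0.65. The closed catch stops it near 0.1.
- plug: Bystander, loose: plug gauge with a round black head, 28 mm diameter, 40 mm high, on a thin round pin 36 mm long, in the stand's other seat. Origin at the pin's tip.
- screwdriver: Bystander, loose: screwdriver with a black handle, about 200 mm long, lying on the table between the stand and the fixture, farther back.
- wrench: Bystander, loose: steel wrench, about 180 mm long, lying behind the fixture.
- flange: Bystander, loose: flat steel flange ring, 100 mm outside diameter, 14 mm high, origin under its centre.
- meter_head: Bystander, loose: round aluminium meter head with a white dial on top, 84 mm diameter, 62 mm high, origin under its centre.
- jar: Bystander, loose: small white jar, 52 mm diameter, 60 mm high, origin under its centre.
Mind the look-alikes: they are no part of the job. What is shaped like the part that bears gauge_center but blue is not meant.

How it is judged:
On the way, in this order (a step that is already met when the one before it is completed fails the run):
1. the gauge's blade is fully home in the fixture's slot, head on the block, and let go (z of gauge_shoulder in the frame of slot_mouth between -0.004 and 0.003 m and horizontal distance between gauge_shoulder and slot_mouth below 0.005 m and angle between gauge_center's own z axis and vertical below 0.1 rad and contact force between gauge and the fingers below 0.3 N), for 0.2 s.
2. the safety catch is flipped open, the lever still at rest (value of joint catch above 1.2 rad and value of joint lever below 0.15 rad), for 0.2 s.
3. the lever is pulled all the way by the gripper, catch open (value of joint lever above 0.65 rad and value of joint catch above 1.2 rad and contact force between lever and the fingers above 2 N), for 0.3 s.
At the end, for the whole second after the job is handed in: Gauge home (head within 3 mm of the block's top, 5 mm of the slot's centre, 0.1 rad of upright), not touched by the fingers; catch open (1.2 rad or more); fingers hold the lever fully pulled (0.65 rad or more, still) with over 2 N (all of step 1 and all of step 3 and velocity of joint lever between -0.1 and 0.1 rad/s); the arm keeps its last pose, push and grip.
It fails at once if the lever is forced past the closed catch (value of joint lever above 0.2 rad and value of joint catch below 0.8 rad).
It fails at once if a bystander (plug gauge, tools, parts) is disturbed: moved over 20 mm (distance of any of plug, screwdriver, wrench, flange, meter_head, jar from where it was at the start of the episode above 0.02 m).
It also fails if it takes over 72 s, if anything falls off the work surface, if the arm or the gripper's body presses on something with over 40 N, if the wrist force passes 120 N, or if a joint passes its speed limit or range.

## Working session

There is one attempt and no reset: what is moved stays moved. The work goes in short steps, Python scripts to look and compute and a tool call to move; the robot and the scene stay as the last step left them, time stands still between calls to the robot, and variables do not carry over. Pictures are saved under pics/ and viewed, and the job is handed in when it is done.

Besides the shell and the picture viewer there is one more tool, called in YAML: its name, and indented under it one key for each argument. servo_tool: Moves the arm, as the interface text tells. Its arguments: {"type":"object","properties":{"increments":{"type":"array","items":{"type":"number"}},"squeeze":{"type":"number"}},"required":["increments"]}

```bash
ls; mkdir -p pics
python3 - <<'E'
from bench import *
import cv2,numpy as np
print(get_obs())
for n in ("side","top","wrist"):
    im,d=grab_frame(n); cv2.imwrite(f"pics/a_{n}.png",im[:,:,::-1]); np.savez(f"a_{n}.npz",im=im,d=d); print(n,calibration(n))
E
```

```text
pics
{'clock': 0.0, 'joints': array([ 1.21092687,  0.47782224,  0.02232531,  1.5564659 , -0.01150619,
        1.10932284, -0.08306051]), 'qvel': array([-0.00181219, -0.00049885,  0.00151875, -0.00145455, -0.00191877,
        0.00100621,  0.00072926]), 'tau': array([ 5.57537132e-04, -5.96438920e+01,  1.60790998e+00, -2.81190044e+01,
        1.24860794e-02,  9.21176921e-03, -4.13003050e-06]), 'tcp_pos': array([ 0.16797667, -0.65306835,  0.19590457]), 'orientation': array([-2.48200597e+00,  1.92422160e+00,  2.46519649e-03]), 'contact_force': array([-0.1232589 , -0.17786499,  0.9436294 ]), 'moment': array([ 0.026582  ,  0.01318619, -0.06635743]), 'grip_width': 0.08563499907022426}
side {'fx': 456.8912095331024, 'fy': 456.8912095331024, 'cx': 318.6306915045222, 'cy': 245.30076846582529, 'k1': -0.06979267305091874, 'eye': array([1.34973766e-04, 6.16397113e-01, 6.71659768e-01]), 'orientation': array([ 0.49315318, -1.19006373, -2.12539408])}
top {'fx': 438.5649477218806, 'fy': 438.5649477218806, 'cx': 315.69655723710304, 'cy': 243.16689464454427, 'k1': -0.1011554227270804, 'eye': array([0.36992752, 0.01095581, 1.10672476]), 'orientation': array([ 0.17851365, -0.18235101, -1.5694774 ])}
wrist {'fx': 393.1032809175403, 'fy': 393.1032809175403, 'cx': 318.62925974591855, 'cy': 242.91303636833166, 'k1': -0.06054964951587525, 'T_tool_cam': array([[ 9.99999608e-01, -3.72648845e-04,  8.03325805e-04,
        -1.76079253e-04],
       [-1.17615274e-04, -9.55002249e-01, -2.96598535e-01,
        -7.49375510e-02],
       [ 8.77705052e-04,  2.96598324e-01, -9.55001918e-01,
        -1.76367620e-01],
       [ 0.00000000e+00,  0.00000000e+00,  0.00000000e+00,
         1.00000000e+00]])}
```

View pics/a_top.png

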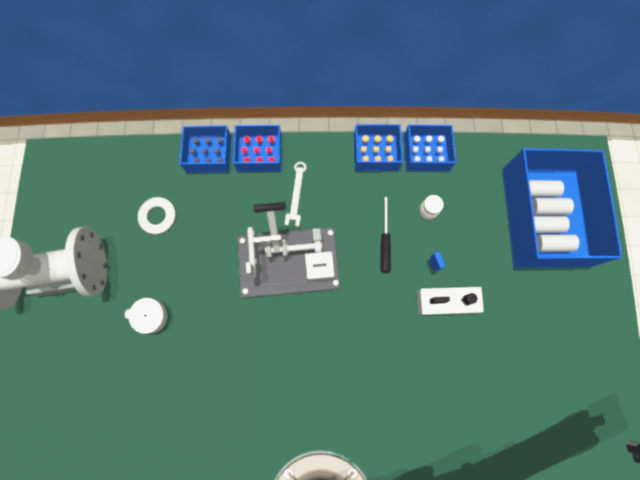

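View pics/a_side.png

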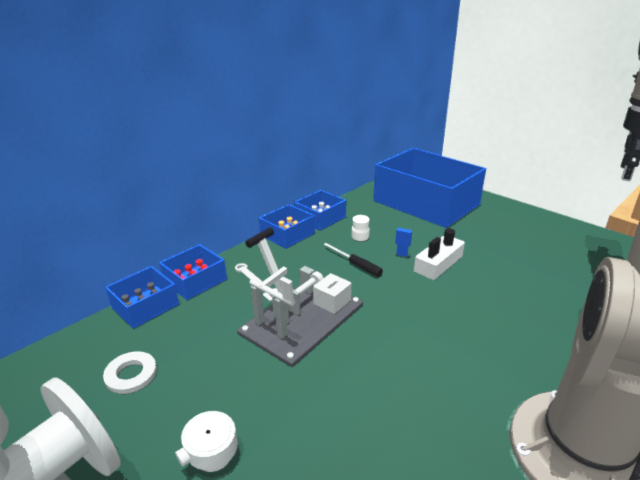

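View pics/a_wrist.png

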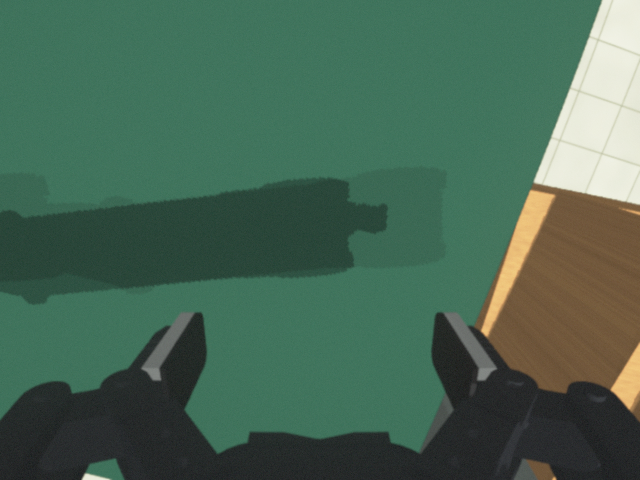

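The top view shows the stand at about (451,301). On it are a flat black head at (439,300) and a round head at (470,299). A blue look-alike is at (437,261) and the fixture is at about (288,262). Next I'll enlarge both areas.

```bash
cat > h.py <<'E'
import numpy as np,cv2
from scipy.spatial.transform import Rotation as R
from bench import *
def cam(n,obs=None):
    c=calibration(n)
    if n=="wrist":
        T=np.eye(4);T[:3,:3]=R.from_rotvec(obs["orientation"]).as_matrix();T[:3,3]=obs["tcp_pos"]
        M=T@np.array(c["T_tool_cam"]); return c,M[:3,3],M[:3,:3]
    return c,np.array(c["eye"]),R.from_rotvec(c["orientation"]).as_matrix()
def rays(C,uv):
    c,e,Rm=C; uv=np.atleast_2d(np.asarray(uv,float))
    K=np.array([[c["fx"],0,c["cx"]],[0,c["fy"],c["cy"]],[0,0,1.]])
    p=cv2.undistortPoints(uv[:,None],K,np.array([c["k1"],0,0,0.]))[:,0]
    return np.c_[p[:,0],-p[:,1],-np.ones(len(p))]@Rm.T   # unit depth along axis
def onz(C,uv,z):
    d=rays(C,uv); return C[1]+d*((z-C[1][2])/d[:,2])[:,None]
def bydepth(C,uv,dep): return C[1]+rays(C,uv)*np.asarray(dep)[:,None]
def proj(C,P):
    c,e,Rm=C; q=(np.atleast_2d(P)-e)@Rm; x=q[:,0]/-q[:,2]; y=-q[:,1]/-q[:,2]; s=1+c["k1"]*(x*x+y*y)
    return np.c_[c["fx"]*x*s+c["cx"],c["fy"]*y*s+c["cy"]]
E
python3 - <<'E'
from h import *
im=np.load("a_top.npz")["im"][:,:,::-1]; s=np.load("a_side.npz")["im"][:,:,::-1]
a=cv2.resize(im[225:325,400:500],(400,400),interpolation=cv2.INTER_CUBIC)
b=cv2.resize(s[215:290,380:480],(400,300),interpolation=cv2.INTER_CUBIC)
c=cv2.resize(im[190:305,230:350],(400,383),interpolation=cv2.INTER_CUBIC)
cv2.imwrite("pics/crop1.png",np.hstack([a,np.vstack([b,np.zeros((100,400,3),np.uint8)])]))
cv2.imwrite("pics/crop2.png",np.hstack([c,cv2.resize(s[220:360,230:370],(383,383),interpolation=cv2.INTER_CUBIC)]))
E
```

```text
(no output)
```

View pics/crop1.png

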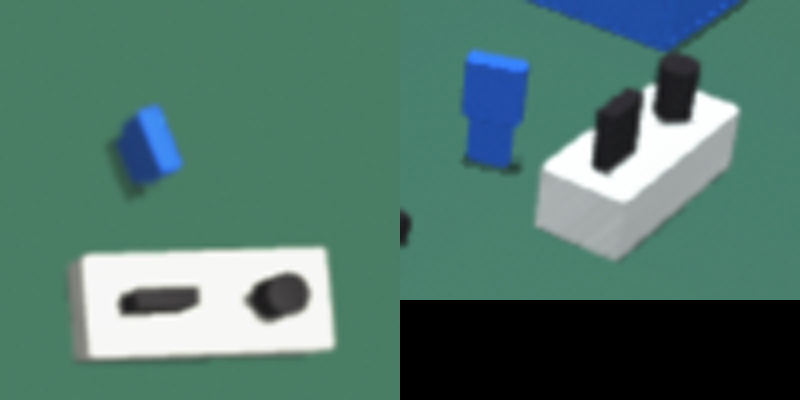

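View pics/crop2.png

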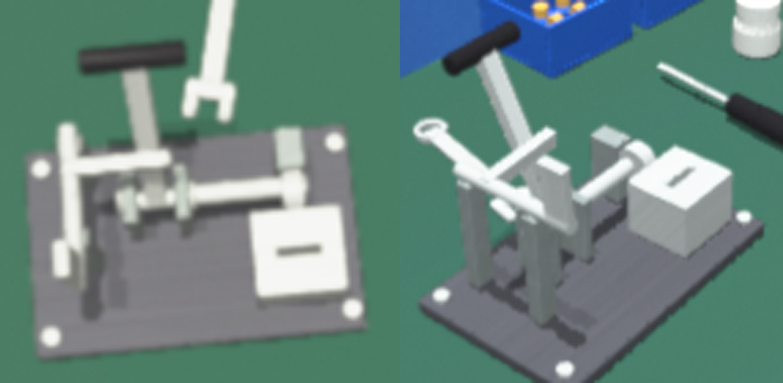

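The candidates are the black flat head at top (439,300), the blue flat one at (437,261) and the round black one at (470,299). Only the first is black, flat and seated in the stand, and both crops confirm it, so that is the gauge. Now I'll measure.

Run:
```python
from h import *
im=np.load("a_top.npz")["im"].astype(int); C=cam("top")
def box(mask,roi,z,name,refine=True):
    x0,y0,x1,y1=roi; m=np.zeros(im.shape[:2],np.uint8); m[y0:y1,x0:x1]=mask[y0:y1,x0:x1]
    m=m.astype(np.uint8)
    cs,_=cv2.findContours(m,cv2.RETR_EXTERNAL,cv2.CHAIN_APPROX_NONE); c=max(cs,key=cv2.contourArea)[:,0]
    P=onz(C,c,z)[:,:2]
    r=cv2.minAreaRect((P*1000).astype(np.float32)); print(name,"c",np.round(r[0],1),"size",np.round(r[1],1),"ang",round(r[2],2),"px",c.mean(0).round(1), len(c)); return r
mx=im.max(2);mn=im.min(2)
white=((mn>215)*1).astype(np.uint8); black=((mx<80)*1).astype(np.uint8)
box(white,(415,280,490,325),.045,"stand")
box(white,(300,248,340,285),.062,"block")
dark=((mx<130)*1).astype(np.uint8)
box(dark,(308,255,332,275),.062,"slot")
box(black,(425,290,455,310),.089,"head")
box(black,(245,195,290,220),.19,"bar")
print(rays(C,[[320,240]]))
# depth-based: block top points, stand top
d=np.load("a_top.npz")["d"]
for nm,roi,z in (("stand",(415,280,490,325),.045),("block",(300,245,345,285),.062),("head",(425,290,455,310),.089)):
    v,u=np.mgrid[roi[1]:roi[3],roi[0]:roi[2]]; uv=np.c_[u.ravel(),v.ravel()]; P=bydepth(C,uv,d[v,u].ravel())
    k=abs(P[:,2]-z)<.006; Q=P[k]; r=cv2.minAreaRect((Q[:,:2]*1000).astype(np.float32)); print(nm,k.sum(),np.round(r[0],1),np.round(r[1],1),round(r[2],2),"z",Q[:,2].mean(),Q.mean(0))
# base plate corners screws
s=np.load("a_side.npz")
```

```text
stand c [ 473.4 -323.6] size [ 60.5 150.8] ang 0.91 px [451.3 300.2] 163
block c [ 5.613e+02 -4.000e-01] size [61.6 63.6] ang 4.88 px [319.2 264.8] 95Traceback (most recent call last):
  File "<stdin>", line 14, in <module>
  File "<stdin>", line 6, in box
ValueError: max() iterable argument is empty
```

```bash
cat >> h.py <<'E'
def down(yaw,flip=False):  # tool x along world yaw, z down
    x=np.array([np.cos(yaw),np.sin(yaw),0])*(-1 if flip else 1); z=np.array([0,0,-1.]); return np.c_[x,np.cross(z,x),z]
def delta(P,Rt,obs=None):
    o=obs or get_obs(); A=R.from_rotvec(o["orientation"]).as_matrix()
    t=A.T@(np.array(P)-o["tcp_pos"])*1000; w=R.from_matrix(A.T@Rt).as_rotvec()
    print("tcp",o["tcp_pos"].round(4),"F",o["contact_force"].round(1),"w",round(o["grip_width"]*1000,1),"t",round(o["clock"],2)); print("shift(cur tool) mm",t.round(1),"turn",w.round(4), "shift(target tool)",(Rt.T@(np.array(P)-o["tcp_pos"])*1000).round(1))
E
python3 - <<'E'
from h import *
o=get_obs();print(R.from_rotvec(o["orientation"]).as_matrix().round(3))
y=np.radians(.9)
for f in (0,1): delta([.4728,-.2861,.25],down(y,f))
im=np.load("a_top.npz")["im"].astype(int); C=cam("top"); print(im[262:268,310:332].max(2))
print(im[298:303,425:458].max(2)); print(im[205:210,248:292].max(2))
E
```

```text
[[ 0.249 -0.968 -0.   ]
 [-0.968 -0.249  0.001]
 [-0.001  0.    -1.   ]]
tcp [ 0.168  -0.6532  0.1961] F [-0.   0.4  0.5] w 85.2 t 0.15
shift(cur tool) mm [-279.7 -386.6  -53.5] turn [-8.0000e-04  1.3000e-03 -1.3347e+00] shift(target tool) [ 310.5 -362.3  -53.9]
tcp [ 0.168  -0.6532  0.1961] F [-0.   0.4  0.5] w 85.2 t 0.15
shift(cur tool) mm [-279.7 -386.6  -53.5] turn [1.4000e-03 9.0000e-04 1.8069e+00] shift(target tool) [-310.5  362.3  -53.9]
[[246 246 246 246 246 246 245 245 244 244 243 242 241 240 238 239 242 245
  246 246 246 244]
 [246 245 243 240 238 237 234 230 226 224 221 214 206 197 190 195 224 242
  245 245 246 244]
 [245 244 234 207 188 184 176 169 161 157 155 150 145 142 140 151 203 240
  245 245 246 245]
 [245 244 224 170 142 139 137 137 139 142 144 146 149 152 156 167 212 241
  245 246 246 246]
 [246 244 229 185 164 164 169 176 186 196 201 206 213 216 218 223 235 244
  246 246 246 246]
 [246 245 240 228 223 225 227 231 235 238 240 241 242 243 243 244 245 245
  246 246 246 246]]
[[247 247 247 247 236 179 134 104  77  74  76  76  75  74  74  71  71  69
   69  68  66  67
[... 810 characters left out ...]
0  72  72  73  74  73  74  74  74  74  74
   74  74  74  74  74  73  72  71  70  68  67  67  65  64  63  62  62  61
   61  81 110 123 125 126 153 216]
 [125 125 125 125 119  98  80  78  79  80  80  79  79  77  78  76  75  74
   72  72  70  69  69  68  66  64  63  62  61  60  59  58  57  56  55  54
   54  76 109 123 126 126 161 225]
 [125 125 126 125 120  99  77  73  72  71  70  71  69  67  67  65  63  62
   61  59  59  58  57  55  55  53  53  52  51  51  50  50  51  50  50  52
   56  77 109 123 125 127 162 228]
 [125 125 126 126 119  98  72  60  58  57  56  55  54  53  53  52  50  52
   49  51  51  52  55  57  59  56  53  53  54  55  57  60  64  67  68  72
   79  94 114 123 125 128 168 232]]
```

servo_tool:
  increments: [-35,-48.3,-6.7,0,0,0,60,-35,-48.3,-6.7,0,0,0,60,-35,-48.3,-6.7,0,0,0,60,-35,-48.3,-6.7,0,0,0,60,-35,-48.3,-6.7,0,0,0,60,-35,-48.3,-6.7,0,0,0,60,-35,-48.3,-6.7,0,0,0,60,-35,-48.3,-6.7,0,0,0,60]

```text
clock: 1.15
tcp_pos: [0.4734, -0.2847, 0.2507]
orientation: [2.482, -1.925, 0.0]
contact_force: [0.9, -0.9, -0.1]
grip_width: 0.06
```

servo_tool:
  increments: [0,0,0,0,0,-0.167,60,0,0,0,0,0,-0.167,60,0,0,0,0,0,-0.167,60,0,0,0,0,0,-0.167,60,0,0,0,0,0,-0.167,60,0,0,0,0,0,-0.167,60,0,0,0,0,0,-0.167,60,0,0,0,0,0,-0.166,60]

```text
clock: 2.15
tcp_pos: [0.4724, -0.2862, 0.2502]
orientation: [-3.141, -0.034, 0.001]
contact_force: [0.0, -0.7, -0.4]
grip_width: 0.0598
```

Run:
```python
from h import *
y=np.radians(.9); delta([.4728,-.2861,.25],down(y))
o=get_obs(); im,d=grab_frame("wrist"); np.savez("b_wrist.npz",im=im,d=d,p=o["tcp_pos"],r=o["orientation"]); cv2.imwrite("pics/b_wrist.png",im[:,:,::-1])
print(o["joints"].round(3))
```

```text
tcp [ 0.4724 -0.2862  0.2502] F [ 0.  -0.7 -0.4] w 59.8 t 2.15
shift(cur tool) mm [ 0.4 -0.1  0.2] turn [-0.0003  0.0005  0.0057] shift(target tool) [ 0.4 -0.1  0.2]
[ 0.75   0.254 -0.381  1.766  0.103  1.142  0.358]
```

View pics/b_wrist.png

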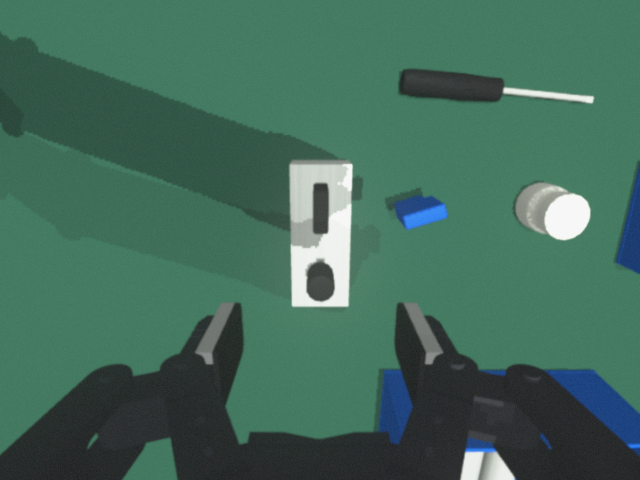

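The wrist view shows the stand spanning (290–352, 160–306), with the flat head at (321,208) and the plug below it at (320,282). The fingers are aligned. I'll refine the head position.

Run:
```python
from h import *
f=np.load("b_wrist.npz"); im=f["im"].astype(int); o=dict(tcp_pos=f["p"],orientation=f["r"]); C=cam("wrist",o)
m=(im.max(2)<75).astype(np.uint8); m[:, :300]=0; m[:,345:]=0; m[:175]=0; m[250:]=0
cs,_=cv2.findContours(m,cv2.RETR_EXTERNAL,cv2.CHAIN_APPROX_NONE); c=max(cs,key=cv2.contourArea)[:,0]
print(cv2.boundingRect(c)); 
for z in (.089,.045):
  r=cv2.minAreaRect((onz(C,c,z)[:,:2]*1000).astype(np.float32)); print(r)
d=f["d"]; v,u=np.mgrid[150:315,280:360]; uv=np.c_[u.ravel(),v.ravel()]; P=bydepth(C,uv,d[v,u].ravel())
for z,nm,sel in ((.089,"head",slice(None)),(.045,"stand",slice(None))):
  k=(abs(P[:,2]-z)<.005)&((uv[:,1]<250)|(nm=="stand")); r=cv2.minAreaRect((P[k][:,:2]*1000).astype(np.float32)); print(nm,k.sum(),r,P[k][:,2].mean())
w=(im.min(2)>90).astype(np.uint8); w[:,:280]=0;w[:,360:]=0;w[:150]=0;w[315:]=0
cs,_=cv2.findContours(w,cv2.RETR_EXTERNAL,cv2.CHAIN_APPROX_NONE); c=max(cs,key=cv2.contourArea)[:,0]
print("stand",cv2.minAreaRect((onz(C,c,.045)[:,:2]*1000).astype(np.float32)))
print(im[200,305:340].max(1)); print(im[215,305:340].max(1)); print(im[175:245,320].max(1))
```

```text
(314, 184, 14, 49)
((472.99456787109375, -283.3570251464844), (11.39770793914795, 42.8961181640625), 1.0391675233840942)
((473.3865966796875, -292.8460693359375), (12.883103370666504, 48.486572265625), 1.0391751527786255)
head 701 ((473.12847900390625, -286.44677734375), (13.393534660339355, 40.00218200683594), 0.9983393549919128) 0.0879938267510182
stand 6619 ((473.51788330078125, -324.53253173828125), (60.27025604248047, 149.7949981689453), 1.0812486410140991) 0.04421218393918823
stand ((473.9508972167969, -322.58282470703125), (62.82036209106445, 156.338134765625), 0.7999269366264343)
[209 210 212 211 210 211 204 173 112  73  69  68  69  70  68  71  68  70
  70  69  68  70  75 123 186 206 211 214 214 213 209 209 209 211 210]
[206 207 209 211 209 205 201 170 113  75  71  71  69  71  69  71  71  70
  67  71  72  67  85 131 189 218 239 244 246 247 247 247 247 247 247]
[213 213 212 211 210 211 204 172 118  77  54  58  59  59  58  62  60  66
  68  68  70  70  68  71  68  71  68  68  65  72  68  70  69  66  70  68
  71  70  69  69  71  68  72  70  71  70  69  70  66  61  68  67  68  72
  70  64  67  72  96 135 162 171 182 193 189 203 228 237 240 239]
```

servo_tool:
  increments: [0.7,0,25,0,0,0,50,0,0,25,0,0,0,50,0,0,25,0,0,0,50,0,0,25,0,0,0,50,0,0,25,0,0,0,50,0,0,25,0,0,0,50,0,0,25,0,0,0,50,0,0,20,0,0,0,50]
  squeeze: 40

```text
clock: 3.2
tcp_pos: [0.4729, -0.2862, 0.0543]
orientation: [-3.141, -0.021, 0.001]
contact_force: [0.8, 0.2, 0.2]
grip_width: 0.0498
```

servo_tool:
  increments: [0,0,0,0,0,0,0,0,0,0,0,0,0,0,0,0,0,0,0,0,0,0,0,0,0,0,0,0,0,0,0,0,0,0,0,0,0,0,0,0,0,0,0,0,0,0,0,0,0,0,0,0,0,0,0,0]

```text
clock: 4.2
tcp_pos: [0.4733, -0.2863, 0.0555]
orientation: [-3.141, -0.025, 0.0]
contact_force: [-0.1, 0.2, 0.1]
grip_width: 0.0001
```

Run:
```python
from h import *
print(get_obs())
im,d=grab_frame("side"); cv2.imwrite("pics/c_side.png",im[150:350,300:600,::-1].repeat(2,0).repeat(2,1))
f=np.load("a_top.npz"); im=f["im"].astype(int); d=f["d"]; C=cam("top")
v,u=np.mgrid[180:310,225:355]; uv=np.c_[u.ravel(),v.ravel()]; P=bydepth(C,uv,d[v,u].ravel()); ok=d[v,u].ravel()>0
k=ok&(abs(P[:,2]-.062)<.004)&(uv[:,0]>300)&(uv[:,1]>246); r=cv2.minAreaRect((P[k][:,:2]*1000).astype(np.float32)); print("block",k.sum(),r,P[k][:,2].mean())
ib=(im[v,u].max(2)<90).ravel(); k=ok&ib&(P[:,2]>.15); print("bar",k.sum(),P[k].mean(0),cv2.minAreaRect((P[k][:,:2]*1000).astype(np.float32)))
hi=ok&(P[:,2]>.13)&~ib; print("tab",hi.sum(),P[hi].min(0),P[hi].max(0),uv[hi].mean(0))
```

```text
{'clock': 4.2, 'joints': array([ 0.6984456 ,  0.47992782, -0.33780338,  1.94866809,  0.22656351,
        0.74934579,  0.24516023]), 'qvel': array([-1.24080596e-03,  6.93635573e-05,  1.80802396e-03, -1.05283337e-04,
       -8.20040194e-04,  2.11995745e-04,  1.87055553e-03]), 'tau': array([ 6.02912172e-03, -5.16685760e+01, -3.25489841e+00, -2.08755308e+01,
        9.36311757e-03,  1.85113218e-03, -1.87208607e-04]), 'tcp_pos': array([ 0.47333318, -0.28628052,  0.05548726]), 'orientation': array([-3.14147192e+00, -2.50791715e-02,  3.35858991e-05]), 'contact_force': array([-0.14387198,  0.23227848,  0.06220027]), 'moment': array([ 0.00067886, -0.01894703, -0.06890979]), 'grip_width': 6.906047898272876e-05}
block 626 ((568.6129150390625, 4.653095245361328), (79.38832092285156, 71.90218353271484), 4.771984100341797) 0.06177015101775855
bar 239 [0.66447906 0.10830821 0.19670667] ((665.748779296875, 108.57469177246094), (17.713735580444336, 68.2088394165039), 5.672354221343994)
tab 261 [0.52352164 0.07446894 0.13005276] [0.66965997 0.16282652 0.20084279] [263.1302682  237.07279693]
```

View pics/c_side.png

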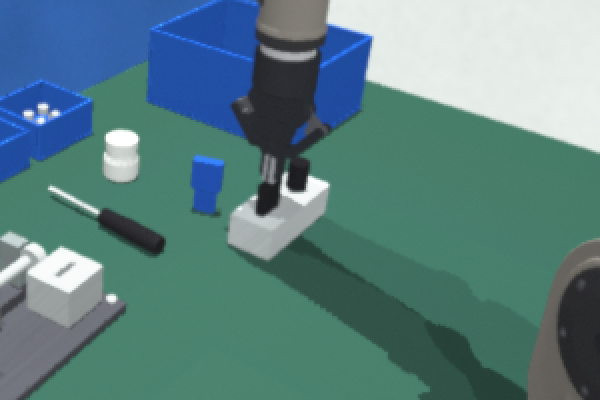

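The fingers read fully shut (0.1 mm), but I expected about 14 mm on the head. I'll look closer.

Run:
```python
from h import *
o=get_obs()
im,d=grab_frame("wrist"); cv2.imwrite("pics/d_wrist.png",im[:,:,::-1])
s,ds=grab_frame("side"); cv2.imwrite("pics/d_side.png",cv2.resize(s[180:290,400:480,::-1],(436,600),interpolation=cv2.INTER_CUBIC))
t,dt=grab_frame("top"); cv2.imwrite("pics/d_top.png",cv2.resize(t[270:330,400:500,::-1],(800,480),interpolation=cv2.INTER_CUBIC)); print(get_obs()["grip_width"])
```

```text
4.1043553251361505e-05
```

View pics/d_wrist.png

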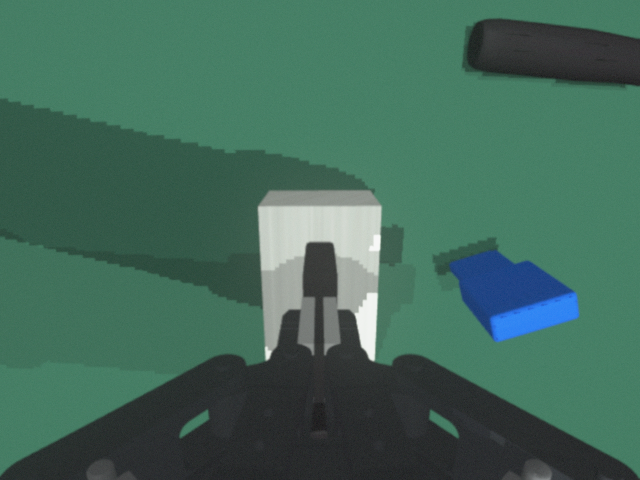

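View pics/d_side.png

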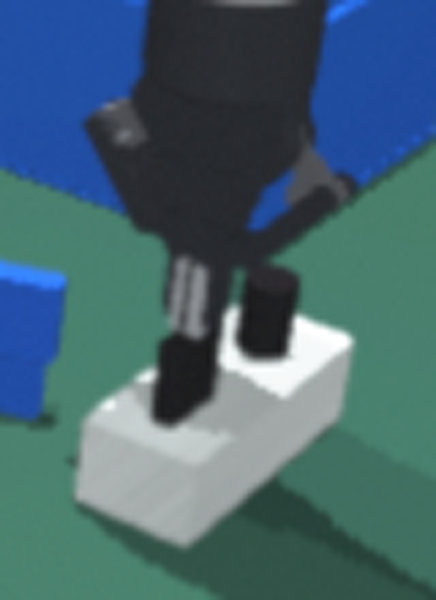

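View pics/d_top.png

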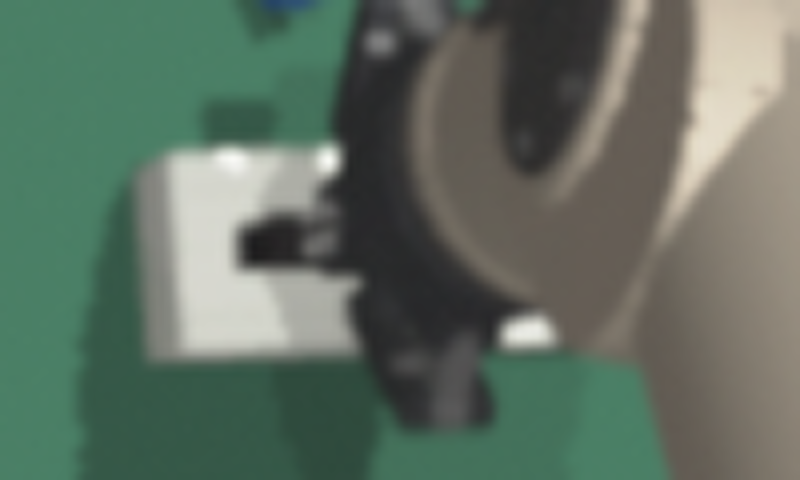

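Run:
```python
from h import *
o=get_obs(); im,d=grab_frame("wrist"); C=cam("wrist",o)
print("tcp px",proj(C,o["tcp_pos"]))
for z in (.045,.089): print(z,proj(C,[[.4731+sx*.007,-.2864+sy*.02,z] for sx in(-1,1) for sy in (-1,1)]).round())
for v in range(235,420,8):
    us=[298,306,312,320,328,334,342]; P=bydepth(C,[[u,v] for u in us],d[v,us]); print(v,[tuple((p*1000).round().astype(int)) for p in P[1:6]])
cv2.imwrite("pics/e.png",cv2.resize(im[230:430,240:400,::-1],(640,600)[:2],interpolation=cv2.INTER_CUBIC))
```

```text
tcp px [[320.41406755 284.44682802]]
0.045 [[306. 312.]
 [306. 239.]
 [333. 312.]
 [335. 239.]]
0.089 [[303. 360.]
 [303. 271.]
 [336. 360.]
 [339. 272.]]
235 [(np.int64(466), np.int64(-264), np.int64(45)), (np.int64(469), np.int64(-265), np.int64(44)), (np.int64(473), np.int64(-264), np.int64(45)), (np.int64(477), np.int64(-265), np.int64(44)), (np.int64(480), np.int64(-264), np.int64(44))]
243 [(np.int64(466), np.int64(-268), np.int64(47)), (np.int64(469), np.int64(-267), np.int64(50)), (np.int64(473), np.int64(-267), np.int64(50)), (np.int64(477), np.int64(-267), np.int64(50)), (np.int64(480), np.int64(-268), np.int64(45))]
251 [(np.int64(466), np.int64(-268), np.int64(60)), (np.int64(469), np.int64(-267), np.int64(63)), (np.int64(473), np.int64(-267), np.int64(62)), (np.int64(476), np.int64(-267), np.int64(61)), (np.int64(479), np.int64(-269), np.int64(57))]
259 [(np.int64(467), np.int64(-267), np.int64(72)), (np.int64(469), np.int64(-267), np.int64(72)), (np.int64(473), np.int64(-267), np.int64(72)), (np.int64(476), np.int64(-267), np.int64(73)), (np.int64(479), np.int64(-267), 
[... 4187 characters left out ...]
88), np.int64(138)), (np.int64(471), np.int64(-290), np.int64(135)), (np.int64(474), np.int64(-349), np.int64(65)), (np.int64(475), np.int64(-288), np.int64(138)), (np.int64(476), np.int64(-276), np.int64(153))]
411 [(np.int64(469), np.int64(-291), np.int64(138)), (np.int64(471), np.int64(-293), np.int64(136)), (np.int64(471), np.int64(-211), np.int64(232)), (np.int64(475), np.int64(-291), np.int64(137)), (np.int64(476), np.int64(-278), np.int64(153))]
419 [(np.int64(469), np.int64(-293), np.int64(139)), (np.int64(471), np.int64(-297), np.int64(135)), (np.int64(474), np.int64(-349), np.int64(76)), (np.int64(475), np.int64(-294), np.int64(138)), (np.int64(476), np.int64(-279), np.int64(154))]
```

View pics/e.png

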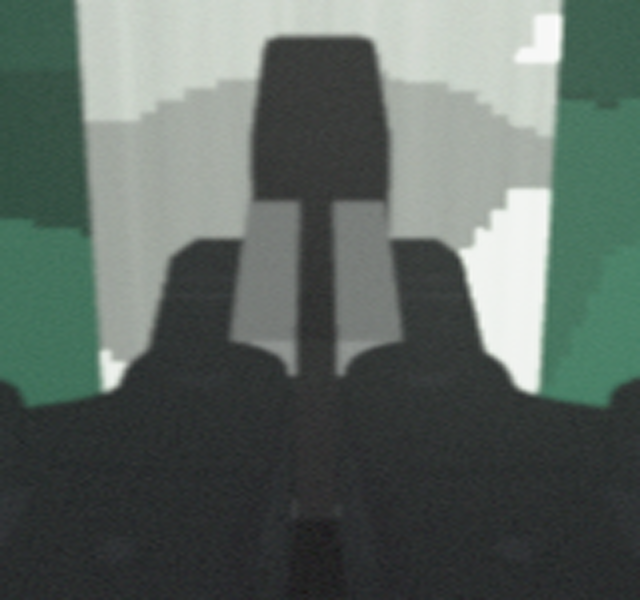

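Run:
```python
from h import *
f=np.load("b_wrist.npz"); im=f["im"].astype(int); d=f["d"]; o=dict(tcp_pos=f["p"],orientation=f["r"]); C=cam("wrist",o); A=R.from_rotvec(f["r"]).as_matrix()
for v in (303,306,310,320,340,360):
  us=[205,212,220,228,236,240,243]; P=(bydepth(C,[[u,v] for u in us],d[v,us])-f["p"])@A*1000; print(v,[tuple(int(x) for x in p.round()) for p in P])
```

```text
303 [(-138, 132, 251), (-129, 132, 250), (-119, 132, 251), (-35, -11, -44), (-32, -11, -43), (-95, 132, 250), (-92, 132, 251)]
306 [(-138, 136, 251), (-130, 136, 251), (-37, -11, -46), (-34, -11, -47), (-31, -11, -45), (-31, -8, -39), (-92, 136, 251)]
310 [(-139, 142, 251), (-130, 142, 252), (-36, -11, -49), (-33, -11, -50), (-1, -76, -176), (-31, -7, -40), (-92, 142, 253)]
320 [(-42, -7, -50), (-37, -11, -57), (-35, -10, -55), (-32, -11, -57), (-31, -7, -49), (-31, -4, -43), (-93, 156, 252)]
340 [(-36, -11, -69), (-34, -10, -68), (-32, -11, -69), (-31, -7, -62), (-31, -1, -52), (-31, 4, -44), (-31, 7, -40)]
360 [(-35, -8, -76), (-32, -9, -77), (-31, -7, -74), (-31, -1, -65), (-31, 7, -53), (-31, 10, -48), (-96, 210, 249)]
```

The depth data shows the fingertips about 34 mm short of the reported TCP. With the fingers shut, the tips are at tool z ≈ −34 mm, so they closed just above the head (top 0.089), and the gauge hasn't moved. I'll apply that offset from here: rise, open, descend deeper and close.

servo_tool:
  increments: [0,0,-10,0,0,0,0,0,0,0,0,0,0,45,0,0,0,0,0,0,45,0,0,0,0,0,0,45,0,0,15,0,0,0,45,0,0,15,0,0,0,45,0,0,15,0,0,0,45,0,0,0,0,0,0,45]

```text
clock: 5.45
tcp_pos: [0.472, -0.2856, 0.0186]
orientation: [-3.14, -0.025, 0.005]
contact_force: [-0.3, -0.1, -0.2]
grip_width: 0.0448
```

servo_tool:
  increments: [0,0,0,0,0,0,0,0,0,0,0,0,0,0,0,0,0,0,0,0,0,0,0,0,0,0,0,0,0,0,0,0,0,0,0,0,0,0,0,0,0,0,0,0,0,0,0,0,0,0,0,0,0,0,0,0]

```text
clock: 6.45
tcp_pos: [0.4738, -0.2865, 0.021]
orientation: [3.141, 0.025, 0.001]
contact_force: [-0.9, -0.0, 5.0]
grip_width: 0.0135
```

Run:
```python
from h import *
o=get_obs(); print(o["joints"].round(3)); im,d=grab_frame("wrist"); C=cam("wrist",o)
cv2.imwrite("pics/f.png",im[:,:,::-1])
delta([.473,-.286,.02],down(.0175))
```

```text
[ 0.682  0.532 -0.319  1.966  0.256  0.682  0.22 ]
tcp [ 0.4738 -0.2865  0.021 ] F [-0.2  0.   5.5] w 13.7 t 6.5
shift(cur tool) mm [-0.8 -0.5  1. ] turn [ 0.0005 -0.0008 -0.0016] shift(target tool) [-0.8 -0.5  1. ]
```

View pics/f.png

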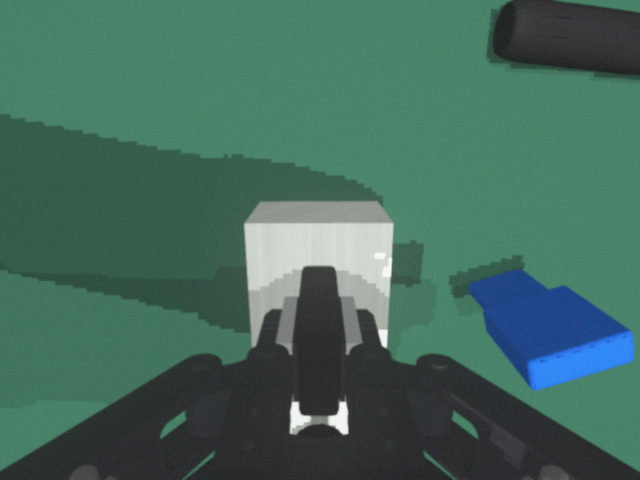

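The head is gripped at 13.5 mm, and the wrist view shows it centred between the pads at (319,340). I'll lift and carry it to just beside the slot.

servo_tool:
  increments: [0,0,-5,0,0,0,0,0,0,-10,0,0,0,0,0,0,-15,0,0,0,0,0,0,-15,0,0,0,0,0,0,-15,0,0,0,0,0,0,-15,0,0,0,0,0,0,-15,0,0,0,0,0,0,-5,0,0,0,0]

```text
clock: 7.5
tcp_pos: [0.474, -0.2866, 0.1168]
orientation: [3.141, 0.025, 0.002]
contact_force: [-0.2, 0.1, -0.7]
grip_width: 0.0136
```

servo_tool:
  increments: [6,-15,0,0,0,0,0,12,-30,0,0,0,0,0,17,-45,0,0,0,0,0,17,-45,0,0,0,0,0,17,-45,0,0,0,0,0,11,-30,0,0,0,-0.034,0,7.5,-15,0,0,0,-0.034,0,0,0,0,0,0,0,0]

```text
clock: 8.5
tcp_pos: [0.5567, -0.0584, 0.1151]
orientation: [-3.138, -0.136, 0.001]
contact_force: [-0.5, -0.4, -1.4]
grip_width: 0.0135
```

Run:
```python
from h import *
o=get_obs(); im,d=grab_frame("wrist"); np.savez("g_wrist.npz",im=im,d=d,p=o["tcp_pos"],r=o["orientation"])
cv2.imwrite("pics/g.png",im[:,:,::-1])
delta([.5613,-.06,.105],down(np.radians(4.88)))
```

```text
tcp [ 0.5563 -0.0602  0.1151] F [-0.4 -0.3 -0.4] w 13.4 t 8.55
shift(cur tool) mm [ 5.   0.2 10.1] turn [ 0.0003  0.0011 -0.0015] shift(target tool) [ 5.   0.3 10.1]
```

View pics/g.png

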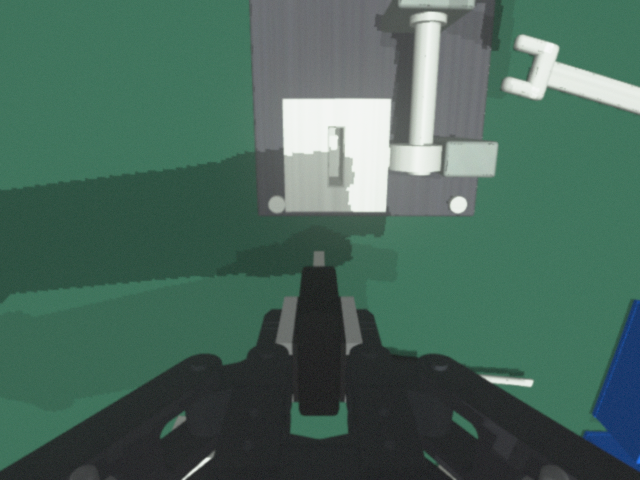

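The slot is visible at (335,157) in the block's top (283–390, 98–213). The held gauge's head is at (319,340), with its blade edge at (319,258). Now I'll measure both.

```bash
cat > ms.py <<'E'
from h import *
import sys
def meas(fn,roi,srect):
    f=np.load(fn); im=f["im"].astype(int); d=f["d"]; o=dict(tcp_pos=f["p"],orientation=f["r"]); C=cam("wrist",o); A=R.from_rotvec(f["r"]).as_matrix()
    v,u=np.mgrid[roi[1]:roi[3],roi[0]:roi[2]]; uv=np.c_[u.ravel(),v.ravel()]; P=bydepth(C,uv,d[v,u].ravel())
    k=abs(P[:,2]-.062)<.005; r=cv2.minAreaRect((P[k][:,:2]*1000).astype(np.float32)); print("block",k.sum(),np.round(r[0],1),np.round(r[1],1),round(r[2],2),"z",np.median(P[k][:,2]))
    # slot: pixels inside srect whose depth is below top
    v,u=np.mgrid[srect[1]:srect[3],srect[0]:srect[2]]; uv=np.c_[u.ravel(),v.ravel()]; P=bydepth(C,uv,d[v,u].ravel())
    k=(P[:,2]<.058); Q=onz(C,uv[k],.062); r=cv2.minAreaRect((Q[:,:2]*1000).astype(np.float32)); print("slot",k.sum(),np.round(r[0],1),np.round(r[1],1),round(r[2],2),"px",uv[k].min(0),uv[k].max(0))
    # gauge in tool frame
    v,u=np.mgrid[240:440,290:350]; uv=np.c_[u.ravel(),v.ravel()]; P=(bydepth(C,uv,d[v,u].ravel())-f["p"])@A*1000
    dark=(im[v,u].max(2)<75).ravel(); 
    k=(abs(P[:,2]+68)<5)&dark&(abs(P[:,0])<12); T=P[k]; r=cv2.minAreaRect(T[:,:2].astype(np.float32)); print("head top(tool)",k.sum(),np.round(r[0],1),np.round(r[1],1),round(r[2],2),"z",np.median(T[:,2]))
    k=(P[:,1]>-22)&(P[:,1]<-12)&(abs(P[:,0])<12)&(P[:,2]>-70); 
    for lo in range(-70,20,8):
        q=P[k&(P[:,2]>=lo)&(P[:,2]<lo+8)]
        if len(q)>3: print(lo,len(q),"x",q[:,0].min().round(1),q[:,0].max().round(1),"mean",q[:,0].mean().round(2),"y",np.median(q[:,1]).round(1))
E
python3 - <<'E'
from ms import *
meas("g_wrist.npz",(270,90,400,220),(315,115,360,200))
E
```

```text
block 11154 [563.5  -1.1] [65.9 63.4] 5.04 z 0.06136184191836955
slot 782 [560.6  -1.5] [ 7.6 32.3] 5.37 px [329 128] [342 185]
head top(tool) 5350 [-0.7  0.4] [40.7 18. ] 89.72 z -67.20390871559667
-70 1211 x -8.1 6.0 mean -0.92 y -17.0
-62 435 x -8.6 8.8 mean -1.01 y -19.3
-54 366 x -7.9 6.0 mean -0.98 y -19.3
-46 306 x -7.9 6.0 mean -0.89 y -19.3
-38 272 x -7.9 6.0 mean -0.94 y -19.3
-30 132 x -7.9 5.8 mean -0.95 y -19.3
-14 54 x -3.4 1.2 mean -1.14 y -14.5
-6 57 x -3.5 1.2 mean -1.0 y -14.5
2 45 x -3.2 1.3 mean -0.98 y -14.4
```

Run:
```python
from h import *
delta([.5615,-.0008,.09],down(np.radians(5.05)))
```

```text
tcp [ 0.5563 -0.0602  0.1151] F [-0.4 -0.3 -0.4] w 13.4 t 8.55
shift(cur tool) mm [ 10.2 -58.7  25. ] turn [ 0.0003  0.0011 -0.0045] shift(target tool) [ 10.4 -58.7  25.1]
```

servo_tool:
  increments: [3.2,-15,0,0,0,-0.0045,0,3.5,-20,0,0,0,0,0,3.5,-20,0,0,0,0,0,0,-3.7,10,0,0,0,0,0,0,10,0,0,0,0,0,0,5,0,0,0,0,0,0,0,0,0,0,0,0,0,0,0,0,0,0]

```text
clock: 9.55
tcp_pos: [0.5619, -0.0007, 0.0906]
orientation: [3.138, 0.138, 0.0]
contact_force: [0.6, -0.3, -0.6]
grip_width: 0.0138
```

Run:
```python
from h import *
o=get_obs(); im,d=grab_frame("wrist"); np.savez("h_wrist.npz",im=im,d=d,p=o["tcp_pos"],r=o["orientation"])
s,_=grab_frame("side")
cv2.imwrite("pics/h.png",np.hstack([im[:,:,::-1][180:380,220:420].repeat(2,0).repeat(2,1),cv2.resize(s[200:340,240:380,::-1],(400,400))]))
delta([.5615,-.0008,.076],down(np.radians(5.05)))
```

```text
tcp [ 5.62e-01 -5.00e-04  9.08e-02] F [-0.5  0.2 -0.9] w 13.3 t 9.65
shift(cur tool) mm [-0.5  0.3 14.8] turn [ 0.0001 -0.0006  0.    ] shift(target tool) [-0.5  0.3 14.8]
```

View pics/h.png

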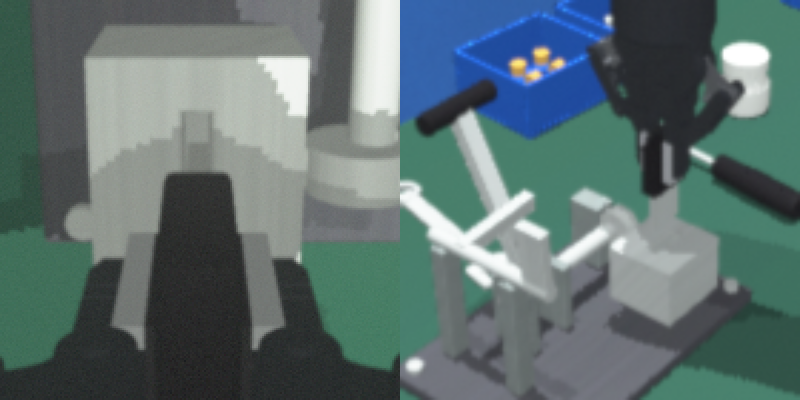

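The wrist view shows the blade right over the slot and centred on it in x, at about (198,140) in the crop. I'll descend gently with a -0.4 mm x correction.

servo_tool:
  increments: [-0.4,0.3,4,0,0,0,0,0,0,4,0,0,0,0,0,0,4,0,0,0,0,0,0,3,0,0,0,0,0,0,3,0,0,0,0,0,0,3,0,0,0,0,0,0,3,0,0,0,0,0,0,0,0,0,0,0]

```text
clock: 10.65
tcp_pos: [0.5612, -0.0007, 0.0662]
orientation: [3.138, 0.139, -0.001]
contact_force: [-0.2, -0.0, -1.3]
grip_width: 0.0137
```

It's 9 mm in with no contact force. Continuing.

servo_tool:
  increments: [0,0,4,0,0,0,0,0,0,4,0,0,0,0,0,0,4,0,0,0,0,0,0,4,0,0,0,0,0,0,4,0,0,0,0,0,0,2,0,0,0,0,0,0,0,0,0,0,0,0,0,0,0,0,0,0]

```text
clock: 11.65
tcp_pos: [0.5615, -0.0007, 0.0446]
orientation: [3.138, 0.139, 0.0]
contact_force: [-0.3, -0.3, -0.7]
grip_width: 0.0137
```

servo_tool:
  increments: [0,0,2,0,0,0,0,0,0,2,0,0,0,0,0,0,1.5,0,0,0,0,0,0,1,0,0,0,0,0,0,0.5,0,0,0,0,0,0,0,0,0,0,0,0,0,0,0,0,0,0,0,0,0,0,0,0,0]

```text
clock: 12.65
tcp_pos: [0.5613, -0.0007, 0.038]
orientation: [3.138, 0.139, -0.0]
contact_force: [-1.8, -0.4, 6.1]
grip_width: 0.0138
```

There's a 6 N upward reaction at the expected height, so the head is seated. I'll open the fingers and back straight up.

servo_tool:
  increments: [0,0,0,0,0,0,45,0,0,0,0,0,0,45,0,0,0,0,0,0,45,0,0,0,0,0,0,45,0,0,-20,0,0,0,45,0,0,-30,0,0,0,45,0,0,-40,0,0,0,45,0,0,-30,0,0,0,45]

```text
clock: 13.65
tcp_pos: [0.5618, -0.0005, 0.1591]
orientation: [-3.138, -0.139, -0.002]
contact_force: [0.1, 0.1, 0.2]
grip_width: 0.0452
```

Run:
```python
from h import *
o=get_obs(); im,d=grab_frame("wrist"); np.savez("i_wrist.npz",im=im,d=d,p=o["tcp_pos"],r=o["orientation"])
s,ds=grab_frame("side"); np.savez("i_side.npz",im=s,d=ds)
cv2.imwrite("pics/i.png",np.hstack([cv2.resize(im[:,:,::-1],(420,315)),cv2.resize(s[200:340,240:380,::-1],(315,315))]))
print(o["tcp_pos"],o["contact_force"],o["clock"])
for n,C,I,D,roi in (("wrist",cam("wrist",o),im,d,(280,150,380,360)),("side",cam("side"),s,ds,(300,250,370,320))):
    v,u=np.mgrid[roi[1]:roi[3],roi[0]:roi[2]]; uv=np.c_[u.ravel(),v.ravel()]; P=bydepth(C,uv,D[v,u].ravel()); k=(I[v,u].max(2)<75).ravel()&(abs(P[:,2]-.106)<.006)&(abs(P[:,1])<.04)
    if k.sum()>5: print(n,k.sum(),cv2.minAreaRect((P[k][:,:2]*1000).astype(np.float32)),np.median(P[k][:,2]))
```

```text
[ 5.61754709e-01 -5.44902360e-04  1.59143948e-01] [0.14591444 0.05880837 0.2478932 ] 13.65
wrist 1280 ((560.6707763671875, -0.7150688171386719), (12.679620742797852, 39.98508834838867), 4.751095294952393) 0.10509617990438846
side 91 ((558.7608032226562, 0.5572280883789062), (13.780197143554688, 40.18484878540039), 4.9315643310546875) 0.10630186073346937
```

View pics/i.png

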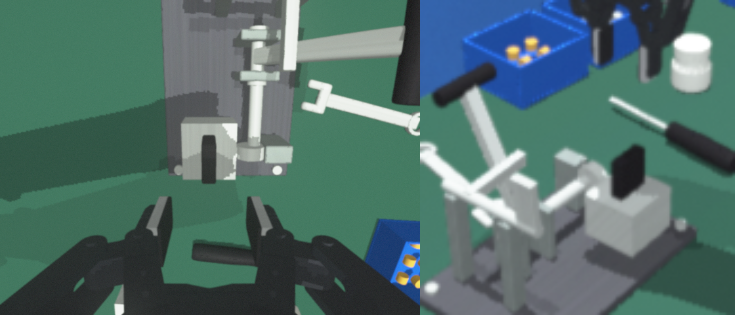

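The gauge is home: its head top is at z≈0.105–0.106 and it is upright and centred, per both the wrist and side views. Next is the catch tab. I'll check its location from the stored top and side frames and compute the pushing waypoints.

```bash
cat >> h.py <<'E'
YAW=np.radians(5.0); S=np.array([.5606,-.0012,.062]); F=np.array([[np.cos(YAW),-np.sin(YAW),0],[np.sin(YAW),np.cos(YAW),0],[0,0,1]])
HC=S+F@[-.010,.155,.055]; HL=S+F@[.05,.1,-.007]
TIP=.034
def fx(p): return S+F@np.array(p)
def fix(P): return (np.atleast_2d(P)-S)@F
E
python3 - <<'E'
from h import *
print("catch hinge",HC.round(4),"lever hinge",HL.round(4))
for fn,n,roi in (("a_top.npz","top",(240,225,275,290)),("i_side.npz","side",(230,230,320,330))):
    f=np.load(fn); C=cam(n); v,u=np.mgrid[roi[1]:roi[3],roi[0]:roi[2]]; uv=np.c_[u.ravel(),v.ravel()]; P=bydepth(C,uv,f["d"][v,u].ravel()); Q=(P-HC)@F*1000
    k=(Q[:,2]>15)&(Q[:,2]<60)&(abs(Q[:,0])<25)&(abs(Q[:,1])<20); q=Q[k]; print(n,k.sum(),q.min(0).round(1),q.max(0).round(1),np.median(q,0).round(1))
for Y,Z in ((-.022,.08),(-.022,.025),(.015,.025),(.036,.0095)):
    delta(HC+F@[0,Y-.011,Z]-[0,0,TIP],down(YAW))
E
```

```text
catch hinge [0.5371 0.1523 0.117 ] lever hinge [0.6017 0.1028 0.055 ]
top 89 [-13.2  -3.   15.2] [10.6  9.8 54.8] [-2.8  1.3 49.3]
side 206 [-12.8  -1.6  16. ] [12.4  9.  53.9] [-2.8  6.3 38.4]
tcp [ 5.638e-01 -3.000e-04  1.611e-01] F [ 0.4  0.2 -0.1] w 45.5 t 13.75
shift(cur tool) mm [ -13.1 -121.4   -2.1] turn [ 0.0005 -0.0064  0.0011] shift(target tool) [ -13.3 -121.4   -1.9]
tcp [ 5.638e-01 -3.000e-04  1.611e-01] F [ 0.4  0.2 -0.1] w 45.5 t 13.75
shift(cur tool) mm [ -13.5 -121.4   52.9] turn [ 0.0005 -0.0064  0.0011] shift(target tool) [ -13.3 -121.4   53.1]
tcp [ 5.638e-01 -3.000e-04  1.611e-01] F [ 0.4  0.2 -0.1] w 45.5 t 13.75
shift(cur tool) mm [ -13.5 -158.4   52.9] turn [ 0.0005 -0.0064  0.0011] shift(target tool) [ -13.3 -158.4   53.1]
tcp [ 5.638e-01 -3.000e-04  1.611e-01] F [ 0.4  0.2 -0.1] w 45.5 t 13.75
shift(cur tool) mm [ -13.5 -179.4   68.4] turn [ 0.0005 -0.0064  0.0011] shift(target tool) [ -13.3 -179.4   68.6]
```

The tab is standing at the predicted place, about 2–3 mm further left. I'll close the fingers, move to its right side and go down.

servo_tool:
  increments: [-3,-20,-10,0,0,0,0,-3.5,-35,0,0,0,0,0,-3.5,-35,0,0,0,0,0,-3.5,-30,0,0,0,0,0,0,0,20,0,0,0,0,0,0,25,0,0,0,0,0,0,18,0,0,0,0,0,0,0,0,0,0,0]

```text
clock: 14.75
tcp_pos: [0.5357, 0.118, 0.1029]
orientation: [3.138, 0.14, -0.006]
contact_force: [-0.5, -0.4, 0.8]
grip_width: -0.0001
```

Run:
```python
from h import *
o=get_obs(); im,d=grab_frame("wrist"); s,ds=grab_frame("side")
cv2.imwrite("pics/j.png",np.hstack([cv2.resize(im[:,:,::-1],(420,315)),cv2.resize(s[200:340,220:360,::-1],(315,315))]))
p=(o["tcp_pos"]-[0,0,-TIP]-HC)@F*1000; print("tip rel hinge",p.round(1))
delta(HC+F@[0,.002+.015-.011,.025]-[0,0,TIP],down(YAW))
```

```text
tip rel hinge [ -4.4 -34.1  19.9]
tcp [0.5373 0.1182 0.1047] F [ 0.1 -0.   0.8] w 0.1 t 14.85
shift(cur tool) mm [  2.8 -40.   -3.2] turn [-0.0003  0.      0.0016] shift(target tool) [  2.8 -40.   -3.3]
```

View pics/j.png

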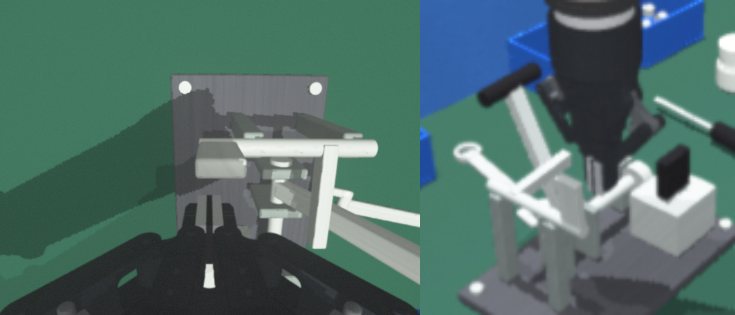

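Wrist view: the tab is at (220,165) with the closed fingers just right of it at (210,215), and the path is free. I'll push left, then left and down.

servo_tool:
  increments: [2.5,-8,-3,0,0,0,0,0,-8,0,0,0,0,0,0,-8,0,0,0,0,0,0,-8,0,0,0,0,0,0,-8,0,0,0,0,0,0,-5,2,0,0,0,0,0,-5,4,0,0,0,0,0,0,0,0,0,0,0]

```text
clock: 15.85
tcp_pos: [0.535, 0.1689, 0.1012]
orientation: [-3.137, -0.14, 0.001]
contact_force: [-0.1, 0.1, 1.1]
grip_width: 0.0
```

Run:
```python
from h import *
o=get_obs(); im,d=grab_frame("wrist"); s,ds=grab_frame("side")
cv2.imwrite("pics/k.png",np.hstack([cv2.resize(im[:,:,::-1],(420,315)),cv2.resize(s[200:340,220:360,::-1],(315,315))]))
p=(o["tcp_pos"]-[0,0,-TIP]-HC)@F*1000; print("tip rel hinge",p.round(1))
delta(HC+F@[0,.002+.036-.011,.0095]-[0,0,TIP],down(YAW))
```

```text
tip rel hinge [-0.7 16.7 18.2]
tcp [0.5352 0.1687 0.1014] F [-0.2 -0.5  0.9] w -0.1 t 15.95
shift(cur tool) mm [  0.5 -10.5   9. ] turn [-0.0012  0.      0.002 ] shift(target tool) [  0.5 -10.5   8.9]
```

View pics/k.png

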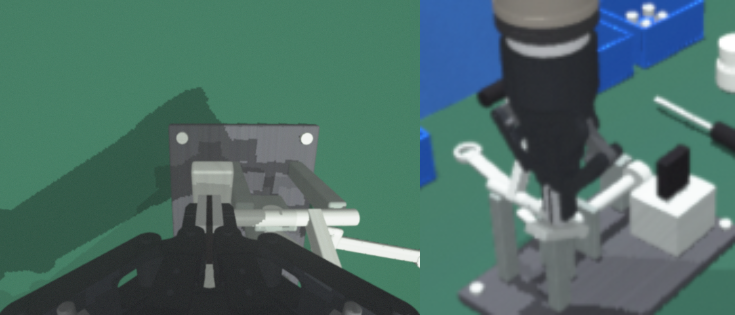

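The tab is swinging over, at an estimated 1.1 rad. Finishing the push.

servo_tool:
  increments: [0,-4,2.5,0,0,0,0,0,-4,3,0,0,0,0,0,-3,3,0,0,0,0,0,0,1.5,0,0,0,0,0,0,1,0,0,0,0,0,0,0,0,0,0,0,0,0,0,0,0,0,0,0,0,0,0,0,0,0]

```text
clock: 16.95
tcp_pos: [0.5346, 0.1797, 0.0916]
orientation: [-3.138, -0.14, -0.001]
contact_force: [-2.4, -1.5, 10.1]
grip_width: -0.0002
```

There's a 10 N reaction, so it's probably at its stop. I'll rise and check.

servo_tool:
  increments: [0,0,-5,0,0,0,0,0,0,-20,0,0,0,0,0,0,-30,0,0,0,0,0,0,-30,0,0,0,0,0,0,-30,0,0,0,0,0,0,-10,0,0,0,0,0,0,0,0,0,0,0,0,0,0,0,0,0,0]

```text
clock: 17.95
tcp_pos: [0.5336, 0.1783, 0.214]
orientation: [3.138, 0.139, -0.003]
contact_force: [-0.8, -0.3, 0.7]
grip_width: 0.0
```

Run:
```python
from h import *
o=get_obs(); im,d=grab_frame("wrist"); s,ds=grab_frame("side"); np.savez("l.npz",im=im,d=d,p=o["tcp_pos"],r=o["orientation"],s=s,ds=ds)
cv2.imwrite("pics/l.png",np.hstack([cv2.resize(im[:,:,::-1],(420,315)),cv2.resize(s[180:340,220:380,::-1],(315,315))]))
for n,C,I,D,roi in (("wrist",cam("wrist",o),im,d,(0,0,640,480)),("side",cam("side"),s,ds,(200,200,340,340))):
    v,u=np.mgrid[roi[1]:roi[3],roi[0]:roi[2]]; uv=np.c_[u.ravel(),v.ravel()]; P=bydepth(C,uv,D[v,u].ravel()); Q=(P-HC)@F*1000; L=(P-HL)@F*1000
    k=(abs(Q[:,0])<12)&(Q[:,1]>5)&(Q[:,1]<65)&(Q[:,2]>-12)&(Q[:,2]<40)
    for a in (10,20,30,40,48):
        q=Q[k&(abs(Q[:,1]-a)<4)]
        if len(q)>3: print(n,a,len(q),"z 95%",np.percentile(q[:,2],[50,95]).round(1))
    k=(I[v,u].max(2)<95).ravel()&(L[:,2]>110)&(L[:,2]<170)&(abs(L[:,1])<40)&(L[:,0]>-60)&(L[:,0]<100); l=L[k]
    if len(l)>10: print("bar",len(l),l.mean(0).round(1),l.min(0).round(1),l.max(0).round(1), l[l[:,2]>np.percentile(l[:,2],80)].mean(0).round(1))
```

```text
wrist 10 336 z 95% [5.3 6.5]
wrist 20 345 z 95% [6.6 7.8]
wrist 30 364 z 95% [7.9 9.1]
wrist 40 382 z 95% [ 8.9 10.2]
wrist 48 452 z 95% [ 9.5 10.9]
bar 2307 [ 62.6  16.1 139.7] [ 56. -16. 119.] [ 73.6  35.8 145. ] [ 65.   12.3 143.1]
side 10 38 z 95% [6.4 7.7]
side 20 36 z 95% [7.5 8.6]
side 30 39 z 95% [ 8.8 10.3]
side 40 36 z 95% [ 9.5 11.1]
side 48 54 z 95% [ 9.8 12.4]
bar 171 [ 61.6  16.  139.8] [ 55.3 -14.6 129.2] [ 74.4  37.3 146.1] [ 63.6   8.6 144.8]
```

View pics/l.png

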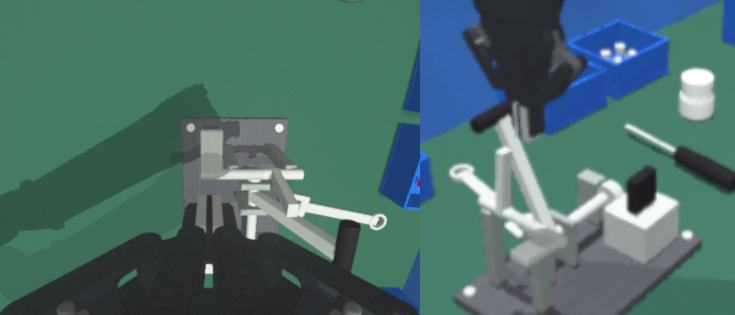

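The tab's top face slopes 0.12 upward to the left, which puts the catch at ≈1.45 rad, fully open, and its bar stands up. The lever bar is still at rest. Below the bar's middle the slanted shaft is in the way, so I'll pinch 22 mm to the right of centre.

Run:
```python
from h import *
y=-.022
delta(HL+F@[.0652,y,.205]-[0,0,.035],down(YAW))
for a in (.45,.35,.25,.15,.05,-.05,-.15,-.25,-.30): print(a,(150*np.sin(a)).round(1),(150*np.cos(a)).round(1))
```

```text
tcp [0.5337 0.1784 0.2141] F [-1.  -0.1 -0.1] w 0.1 t 18.05
shift(cur tool) mm [126.2 103.4 -11.1] turn [0.0005 0.0023 0.0013] shift(target tool) [126.3 103.2 -10.9]
0.45 65.2 135.1
0.35 51.4 140.9
0.25 37.1 145.3
0.15 22.4 148.3
0.05 7.5 149.8
-0.05 -7.5 149.8
-0.15 -22.4 148.3
-0.25 -37.1 145.3
-0.3 -44.3 143.3
```

servo_tool:
  increments: [0,0,-11,0,0,0,50,15,13,0,0,0,0,50,25,20,0,0,0,0,50,30,25,0,0,0,0,50,30,25,0,0,0,0,50,20,15,0,0,0,0,50,6,5,0,0,0,0,50,0,0,0,0,0,0,50]

```text
clock: 19.05
tcp_pos: [0.6691, 0.0868, 0.2261]
orientation: [-3.138, -0.138, 0.001]
contact_force: [-0.6, -0.0, 0.1]
grip_width: 0.0501
```

Run:
```python
from h import *
o=get_obs(); im,d=grab_frame("wrist"); s,ds=grab_frame("side"); np.savez("m.npz",im=im,d=d,p=o["tcp_pos"],r=o["orientation"],s=s,ds=ds)
cv2.imwrite("pics/m.png",np.hstack([cv2.resize(im[:,:,::-1],(420,315)),cv2.resize(s[180:340,200:360,::-1],(315,315))]))
n,C,I,D="w",cam("wrist",o),im,d
v,u=np.mgrid[0:480,0:640]; uv=np.c_[u.ravel(),v.ravel()]; P=bydepth(C,uv,D.ravel()); L=(P-HL)@F*1000
k=(I[v,u].max(2)<95).ravel()&(L[:,2]>115)&(L[:,2]<155)&(abs(L[:,1])<45)&(L[:,0]>-60)&(L[:,0]<100); l=L[k]
print("bar",len(l),l.min(0).round(1),l.max(0).round(1), l[l[:,2]>np.percentile(l[:,2],85)].mean(0).round(1))
p=(o["tcp_pos"]-HL)@F*1000; print("tcp rel hinge",p.round(1))
```

```text
bar 3977 [ 56.5 -35.  128.4] [ 74.5  34.6 145. ] [ 65.4   3.2 143.5]
tcp rel hinge [ 65.8 -21.8 171.1]
```

View pics/m.png

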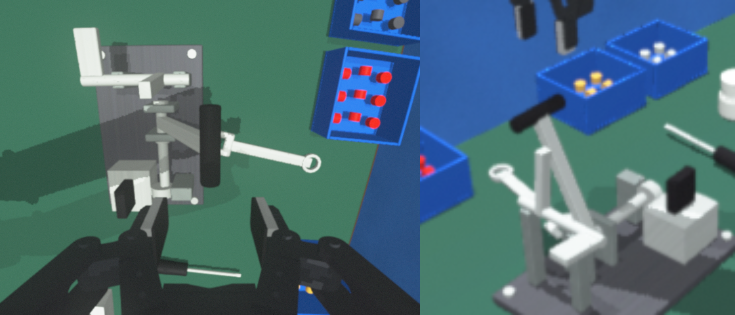

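The bar is at (210,145), directly ahead of the open fingers. In hinge-frame mm it spans x 56–74 and y ±35, with its top at 144, as predicted. I'll descend 88 mm and close.

servo_tool:
  increments: [0,0,15,0,0,0,50,0,0,15,0,0,0,50,0,0,15,0,0,0,50,0,0,15,0,0,0,50,0,0,12,0,0,0,50,0,0,10,0,0,0,50,0,0,6,0,0,0,50,0,0,0,0,0,0,50]

```text
clock: 20.15
tcp_pos: [0.6689, 0.0872, 0.1382]
orientation: [3.138, 0.139, -0.001]
contact_force: [-0.3, -0.5, -0.3]
grip_width: 0.0499
```

servo_tool:
  increments: [0,0,0,0,0,0,0,0,0,0,0,0,0,0,0,0,0,0,0,0,0,0,0,0,0,0,0,0,0,0,0,0,0,0,0,0,0,0,0,0,0,0,0,0,0,0,0,0,0,0,0,0,0,0,0,0]
  squeeze: 40

```text
clock: 21.15
tcp_pos: [0.6698, 0.0874, 0.1392]
orientation: [-3.138, -0.139, -0.003]
contact_force: [2.4, 0.4, 5.7]
grip_width: 0.0166
```

Run:
```python
from h import *
o=get_obs(); p=(o["tcp_pos"]-HL)@F*1000; print("tcp rel hinge",p.round(1),o["contact_force"],o["grip_width"],o["clock"])
s,ds=grab_frame("side");im,d=grab_frame("wrist"); cv2.imwrite("pics/n.png",np.hstack([cv2.resize(im[:,:,::-1],(420,315)),cv2.resize(s[180:340,200:360,::-1],(315,315))]))
```

```text
tcp rel hinge [ 66.5 -21.3  84.2] [2.42537364 0.43729062 5.7464483 ] 0.01664648820869208 21.15
```

View pics/n.png

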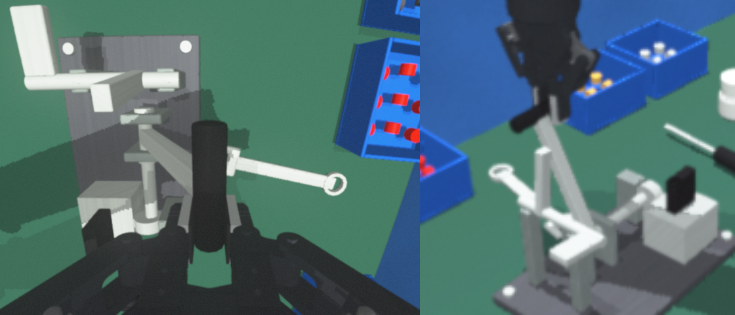

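Held at 16.6 mm; the wrist view shows the fingers around the bar at (209,220). Now I'll pull along the arc.

servo_tool:
  increments: [-13.8,0,-5.8,0,0,0,0,-14.3,0,-4.4,0,0,0,0,-14.7,0,-3,0,0,0,0,-14.9,0,-1.5,0,0,0,0,-15,0,0,0,0,0,0,-14.9,0,1.5,0,0,0,0,0,0,0,0,0,0,0,0,0,0,0,0,0,0]

```text
clock: 22.25
tcp_pos: [0.5856, 0.0801, 0.1545]
orientation: [-3.137, -0.138, -0.013]
contact_force: [6.5, 0.2, 11.3]
grip_width: 0.0167
```

Run:
```python
from h import *
o=get_obs(); p=(o["tcp_pos"]-HL)@F*1000; print("tcp rel hinge",p.round(1),(F.T@o["contact_force"]).round(1),o["grip_width"],o["clock"])
s,ds=grab_frame("side");im,d=grab_frame("wrist"); cv2.imwrite("pics/o.png",np.hstack([cv2.resize(im[:,:,::-1],(420,315)),cv2.resize(s[180:340,200:360,::-1],(315,315))]))
```

```text
tcp rel hinge [-18.  -21.2  99.5] [ 6.5 -0.4 11.3] 0.016748922929666912 22.25
```

View pics/o.png

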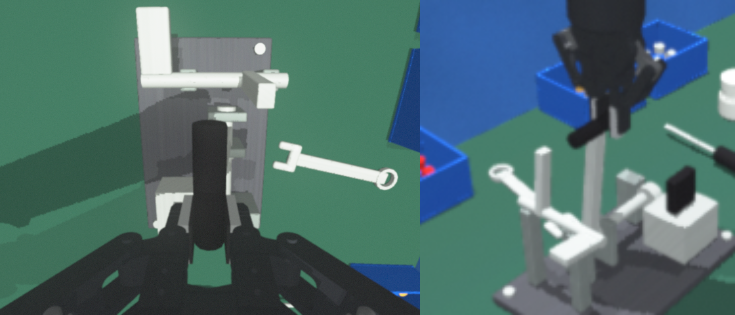

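servo_tool:
  increments: [-8,0,0.5,0,0,0,0,-8,0,1,0,0,0,0,-6,0,1,0,0,0,0,-3,0,0.5,0,0,0,0,0,0,0,0,0,0,0,0,0,0,0,0,0,0,0,0,0,0,0,0,0,0,0,0,0,0,0,0]

```text
clock: 23.35
tcp_pos: [0.5608, 0.0779, 0.1506]
orientation: [-3.137, -0.138, -0.013]
contact_force: [9.4, 1.4, 6.3]
grip_width: 0.0165
```

```bash
cat > chk.py <<'E'
from h import *
import sys
def chk(name):
    o=get_obs(); p=(o["tcp_pos"]-HL)@F*1000; print("tcp rel hinge",p.round(1),(F.T@o["contact_force"]).round(1),o["grip_width"],o["clock"],"qvel",abs(o["qvel"]).max().round(4))
    s,ds=grab_frame("side");im,d=grab_frame("wrist"); cv2.imwrite(f"pics/{name}.png",np.hstack([cv2.resize(im[:,:,::-1],(420,315)),cv2.resize(s[180:340,200:360,::-1],(315,315))]))
    for n,C,I,D in (("wrist",cam("wrist",o),im,d),("side",cam("side"),s,ds)):
        v,u=np.mgrid[0:480,0:640]; uv=np.c_[u.ravel(),v.ravel()]; P=bydepth(C,uv,D.ravel()); L=(P-HL)@F*1000; Q=(P-HC)@F*1000; G=fix(P)*1000
        dark=(I.max(2)<95).ravel()
        k=dark&(L[:,1]>2)&(L[:,1]<33)&(L[:,2]>115)&(L[:,2]<165)&(L[:,0]>-90)&(L[:,0]<90); l=L[k]
        if len(l)>10: t=l[l[:,2]>np.percentile(l[:,2],90)].mean(0); print(n,"bar",len(l),"x",l[:,0].min().round(1),l[:,0].max().round(1),"top",t.round(1),"joint~",(.45-np.arctan2(t[0],t[2]-9)).round(3))
        k=(abs(Q[:,0])<12)&(Q[:,1]>8)&(Q[:,1]<52)&(Q[:,2]>-12)&(Q[:,2]<40); q=Q[k]
        if len(q)>20: b=np.polyfit(q[:,1],q[:,2],1); print(n,"tab slope",b.round(3),"catch~",(np.pi/2-np.arctan(b[0])).round(3))
        k=dark&(abs(G[:,2]-44)<5)&(abs(G[:,0])<15)&(abs(G[:,1])<26)
        if k.sum()>20: print(n,"head",k.sum(),[np.round(x,1) for x in cv2.minAreaRect(G[k][:,:2].astype(np.float32))],np.median(G[k][:,2]).round(1))
E
python3 -c "from chk import *; chk('p')"
```

```text
tcp rel hinge [-42.9 -21.2  95.6] [9.5 0.6 6.3] 0.016467559589006465 23.35 qvel 0.0018
wrist bar 4687 x -53.0 -34.7 top [-44.1  18.2 152. ] joint~ 0.749
wrist tab slope [0.118 4.426] catch~ 1.453
wrist head 301 [array([ -0.5, -12. ]), array([16.2, 13.5]), np.float64(90.0)] 43.1
side bar 117 x -54.7 -37.2 top [-44.1  13.6 153.3] joint~ 0.746
side tab slope [0.074 5.27 ] catch~ 1.497
side head 90 [array([-0.6,  1.5]), array([40.8, 14.7]), np.float64(89.2)] 44.1
```

View pics/p.png

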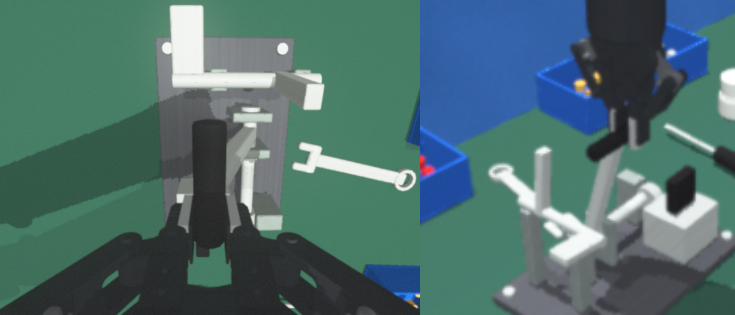

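The lever is at ≈0.75 rad (its stop), the catch at ≈1.45 rad and the gauge is home. The bar is gripped steadily with about 9 N pull. I'll hold for one more second and hand in.

servo_tool:
  increments: [0,0,0,0,0,0,0,0,0,0,0,0,0,0,0,0,0,0,0,0,0,0,0,0,0,0,0,0,0,0,0,0,0,0,0,0,0,0,0,0,0,0,0,0,0,0,0,0,0,0,0,0,0,0,0,0]

```text
clock: 24.45
tcp_pos: [0.5608, 0.0779, 0.1506]
orientation: [-3.137, -0.138, -0.013]
contact_force: [9.0, 1.0, 4.8]
grip_width: 0.0162
```

```bash
python3 -c "
from chk import *
chk('q'); print(hand_in())"
```

```text
tcp rel hinge [-42.9 -21.3  95.6] [9.  0.2 4.8] 0.016248211608311528 24.45 qvel 0.0033
wrist bar 4697 x -53.0 -34.7 top [-44.1  18.4 152. ] joint~ 0.749
wrist tab slope [0.117 4.491] catch~ 1.455
wrist head 302 [array([ -0.5, -11.7]), array([15.6, 13.5]), np.float64(89.7)] 43.1
side bar 113 x -54.8 -36.9 top [-45.1  18.2 153.5] joint~ 0.753
side tab slope [0.079 5.136] catch~ 1.492
side head 89 [array([-0.4,  1.2]), array([39.8, 14.9]), np.float64(89.6)] 44.0
the job is handed in; nothing more can be done
None
```

I put the black flat gauge home in the fixture's slot and let go of it. I then flipped the safety catch open, pulled the lever to its stop by the cross bar, and handed in at about 24.5 s while still holding it. The hand-in gave no verdict.

**Last checks**
- **Gauge:** the head top is 43–44 mm above the slot mouth (44 is home), about 1.5 mm from the slot's centre in the side view.
- **Catch:** about 1.45 rad in the wrist view.
- **Lever:** about 0.75 rad in both views, steady for over a second. The wrist force reads about 9 N along the pull, and the arm is nearly still.
- **Bystanders:** none looked disturbed in the pictures, but I didn't measure them at the end.

**What failed or disagreed**
- **First grasp missed:** the fingertips are about 34 mm short of the reported TCP, so they shut just above the head without moving the gauge. I measured the offset from depth and used it for everything after.
- **Side view of the catch:** it gave 1.49 rad, past the 1.45 stop. That is probably measurement noise.
- **Wrist view of the gauge:** the fingers hid part of the head at the end, so its sideways position comes from the side camera.
- **Bar opening:** the fingers read about 16.5 mm on the 18 mm bar, but the grip held.

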